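# Clamp the dabba onto its dock

### The job

The steel dabba is standing loosely on its dock. Swing the hinged half of the clamp ring shut around the two flanges so that the dabba is pushed home on the pedestal, then turn the cam lever so that its hook catches the pin on the ring's end and draws the ring tight. Turn the lever only until it bites firmly, without forcing it, let go, and leave the other things on the shelf where they are.

Things in the scene. Friction and masses are not known exactly. Their poses are not given: they have to be found in the camera images.
- dock: fixed steel dock; origin on the pedestal's axis at the foot's underside, on the shelf; z up. The pedestal's flange is 72 mm across, its top 40 mm up. The fixed half of the clamp ring (31 to 50 mm up, 85 mm across outside) embraces it on the dock's +x side; ring hinge on the +y side, cam lever on the -y side. Only the two posts and the dabba stand above 52 mm
- ring_arm: hinged half of the clamp ring; origin on its upright hinge axis, at (0, +50) mm in the dock's frame, height 0. Axes parallel to the dock's when shut. It starts 0.9 to 1.3 rad open, turned clockwise seen from above; close it counter-clockwise. Its channel slips over both flanges and pushes the dabba to the middle; when shut it stops hard, at angle 0, within 0.02 rad of it
- ring_post (a point): point 80 mm up on the upright round post (12 mm thick, top 95 mm up) by which the ring half is moved, 95.5 mm from the hinge axis; shut, it stands at (-62, -22.6) mm in the dock's frame. Takes about 1 N to move, 2 to 5 N while pushing the dabba, then a hard stop: 8 to 12 N there is enough. Stays where it is left
- cam_lever: flat dark cam lever, 16 to 26 mm up, with a spiral hook; origin on its upright pivot axis, at (+24, -75) mm in the dock's frame, height 0. Axes parallel to the dock's at angle 0 (open; it starts at 0 to 0.1 rad). Closing turns it clockwise seen from above, to 1.95 rad at most. With the ring shut, the hook passes round a sprung 8 mm pin on the ring's end from about 0.3 rad on
- lever_post (a point): point 80 mm up on the upright round post (12 mm thick, top 95 mm up) on the lever, 78 mm from the pivot. The pin is set by a screw, so the bite begins anywhere from 0.5 to 1.65 rad. Turned slowly (under 0.4 rad/s) it takes 1 N or less before, reaches 4 N within 0.06 rad of the bite, then gains 2.5 N per 0.1 rad. Tight is a 5 to 7 N push across the lever; over 8 N overstrains. Stays where left
- dabba_center (a point): centre of the steel dabba, a lidded canister 61 mm across and 69 mm tall with a flange 72 mm across and 4 mm thick at its foot; 0.28 to 0.46 kg; the point is 35 mm above its foot, 75 mm above the shelf. It starts 4 to 9 mm off the pedestal's axis, towards the dock's -x side
- jar: bystander: orange plastic jar, 68 mm across, 100 mm tall, origin under its middle
- stopper: bystander: glass cruet stopper standing on end, 44 mm across, 48 mm tall, origin under its middle
- brush: bystander: silicone brush lying flat, 200 mm long, origin under its middle
Mind the look-alikes: they are no part of the job. Of the things like the part that bears dabba_center, leave any that is turquoise; of the rest the smaller one is meant.

How it is judged:
By the outcome, as a careful person would: the job done as asked, in the order asked, and still so for the second after the job is handed in, with the robot touching nothing.
It also fails if it takes over 64 s, if anything falls off the work surface, if the arm or the gripper's body presses on something with over 40 N, if the wrist force passes 120 N, or if a joint passes its speed limit or range.

### The arm

A 6-joint arm with a two-finger parallel gripper is mounted at the origin on the work surface. World frame = base frame: x ahead of the robot, y to its left, z up, the work surface at z = 0. Lengths are in m, angles in rad, forces in N, time in s.
With the tool pointing down it reaches from about 0.225 to 0.875 m from the base axis. Payload 3.4 kg.
Tool frame: the origin (TCP) lies between the finger pads; the fingertips stand 8 mm ahead of it and the grasp point (between the pads) lies 11 mm behind it; z points along the fingers, y is the line along which they close (so a half turn about z gives the same grasp; the last joint's range is limited). The gripper opens to 85 mm and grips with 20 to 120 N. Pads are 22 mm wide; open, the fingers measure 114 mm over their backs; the gripper's body (76 mm by 85 mm) begins 54 mm behind the grasp point. The pads swing forward as they close: fully open they stand 13 mm farther back than shut.
Start: joints at [1.052, 0.276, 1.505, -0, 1.361, -0.121], TCP at [0.223, 0.53, 0.239] pointing down, gripper open.
Joint ranges: [-2.89, 2.89], [-0.75, 2.08], [0.22, 2.7], [-1.18, 4.32], [0.11, 2.71], [-2.7, 2.7]. Speed limits (rad/s): [2.57, 2.57, 3.14, 3.14, 3.14, 3.14].

### API

Orientations are given as a unit quaternion [w, x, y, z].
In Python, from rig import manip gives the robot as it stands.
- The arm moves only by the tool move_arm, never from a script. Its argument "deltas" is a list that holds one entry, the list of rows, each a list of 5 numbers: the shift along the tool's x, y, z normalised to -1 to 1, where 1 is 80 cm, then the turn about the tool's z normalised to -1 to 1, where 1 is 120 degrees, then the closure, from -1 (fully open) to 1 (shut). In form: [[[tx, ty, tz, twist, grip], ...]]. A call has 1 to 12 rows; each row is the pose to reach, as a shift and turn from the pose commanded when the call began, along the tool's axes at that moment; what a row does not reach only later rows make up. A row lasts 1/10 s, in which the tool goes at most 50 mm and 8.59 degrees, less where a joint would pass 70% of its speed; a pose out of reach is approached as far as the arm can. A call with a number of a shift or a turn outside -1 to 1 is refused whole. A call with a gripper value outside its range is refused whole. The fingers move at their own pace and stop on an object; "squeeze" is the grip in N (left out, the last holds). Time passes only in rows, so rows that repeat a pose let the fingers close. It gives the time, the measured TCP pose, the force, the opening and the grip force at its end, in the units of the state.
- manip.get_state(): the state, without advancing time (a new reading comes with each control period).
- manip.get_image(name): name is "scene" or "side" or "wrist"; returns the picture (480x640x3 uint8, red, green, blue); there is no depth.
- manip.camera_params(name): a dict with "fx", "fy", "cx", "cy" (pixels), "R" (3x3) and "t" (3): a world point X has camera coordinates R X + t; the wrist camera has in their place "tool_from_camera" (4x4, takes a point from camera to tool coordinates, whose origin is the TCP and whose axes are the flange's). Camera axes: x right, y down, z forward; pixel columns grow to the right and rows downward; lengths in m; the calibration is good to about 2 mm. The wrist camera is an equidistant fisheye: a pixel r from the principal point sees the ray r / f radians off the axis. A picture is of the moment at which its call begins: read the wrist's pose just before it. camera_params takes no time and is no camera call.
- manip.sign_off(): hands the job in; it is judged then, once.
The state is a dict: "clock": time; "qpos": joint angles; "qd": joint speeds; "effort": joint torques, N m; "position": TCP position; "ee_rot": TCP orientation; "contact_force": force on the tool from outside, world axes, zero at the start; "moment": the same for the moment, N m; "width": finger opening in m; "gripper_force": force on a finger pad.
Only numpy, scipy, OpenCV 4.12 (cv2) and the standard library are available. Lean on these libraries where they do the work, as an engineer would, in place of code of your own. Each camera call takes 0.05 s, during which the arm holds its last target. There are 200 camera calls.

## Working session

There is one attempt and no reset: what is moved stays moved. The work goes in short steps, Python scripts to look and compute and a tool call to move; the robot and the scene stay as the last step left them, time stands still between calls to the robot, and variables do not carry over. Pictures are saved under pics/ and viewed, at most 10 in all, crops included, and the job is handed in when it is done.

Besides the shell and the picture viewer there is one more tool, called as a command line: name --argument value ..., lists and objects as JSON in quotes. move_arm: Moves the arm, as the interface text tells. Scaled input: -1 to 1 covers 80 cm each way for a shift and 120 degrees each way for a turn. Its arguments: {"type":"object","properties":{"deltas":{"type":"array","items":{"type":"array","items":{"type":"array","items":{"type":"number","minimum":-1,"maximum":1}}}},"squeeze":{"type":"number"}},"required":["deltas"]}

```bash
mkdir -p pics; python3 - <<'E'
from rig import manip
import cv2,numpy as np
s=manip.get_state();print({k:np.round(v,3).tolist() for k,v in s.items()})
for n in ["scene","side","wrist"]:
    cv2.imwrite(f"pics/{n}0.png",manip.get_image(n)[:,:,::-1])
    print(n,{k:np.round(v,4).tolist() for k,v in manip.camera_params(n).items()})
E
```

```text
{'clock': 0.0, 'qpos': [1.052, 0.277, 1.506, 0.0, 1.361, -0.121], 'qd': [-0.002, 0.0, 0.002, 0.0, 0.0, 0.001], 'effort': [0.001, -41.677, -24.58, 0.0, 0.011, -0.0], 'position': [0.222, 0.53, 0.238], 'ee_rot': [-0.0, 0.198, 0.98, -0.001], 'contact_force': [0.755, -0.626, 0.753], 'moment': [0.012, 0.058, -0.019], 'gripper_force': 0.0, 'width': 0.085}
scene {'fx': 489.2371, 'fy': 489.2371, 'cx': 319.4129, 'cy': 240.446, 'R': [[0.0873, 0.996, -0.0175], [0.581, -0.0652, -0.8113], [-0.8092, 0.0606, -0.5844]], 't': [-0.0531, -0.2758, 1.5654]}
side {'fx': 470.2158, 'fy': 470.2158, 'cx': 319.4046, 'cy': 229.6905, 'R': [[-0.9957, -0.0928, 0.005], [-0.0603, 0.6042, -0.7946], [0.0707, -0.7914, -0.6072]], 't': [0.5998, 0.1135, 0.9761]}
wrist {'fx': 371.6483, 'fy': 371.6483, 'cx': 318.0889, 'cy': 238.676, 'tool_from_camera': [[0.0, -0.9455, -0.3256, 0.0841], [1.0, 0.0002, -0.0005, -0.001], [0.0006, -0.3256, 0.9455, -0.1353], [0.0, 0.0, 0.0, 1.0]]}
```

View pics/scene0.png

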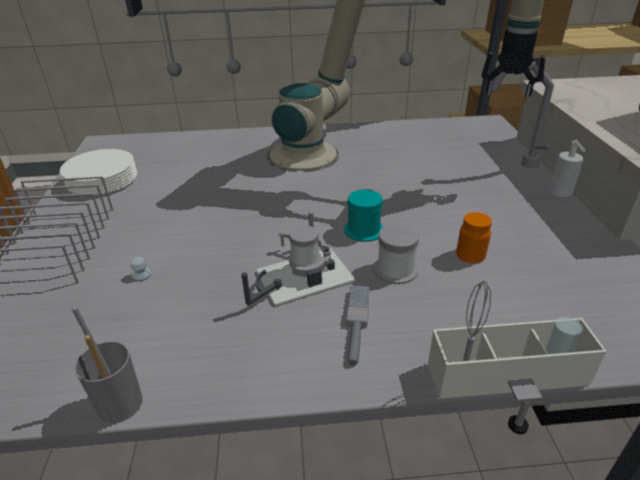

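View pics/side0.png

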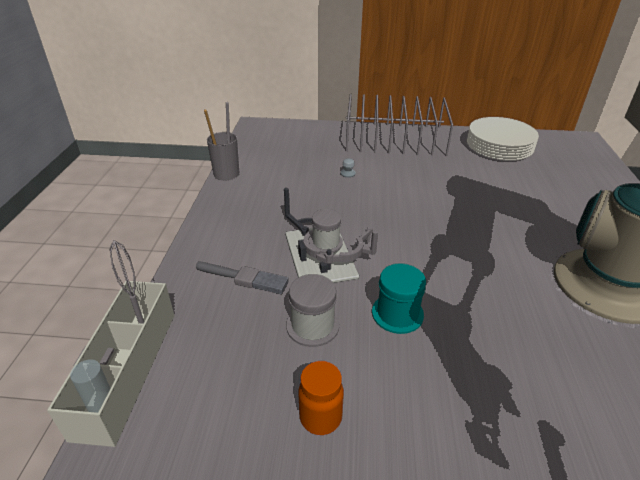

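The scene picture shows the dock at (300,270) with the lever post at (247,288) and the dabba at (304,250). In the side picture the dock is at (322,250), the lever post at (288,205) and a ring post near (375,240). Larger crops are needed to measure from.

```bash
python3 - <<'E'
import cv2,numpy as np
a=cv2.imread("pics/scene0.png")[200:310,230:365];b=cv2.imread("pics/side0.png")[175:295,270:390]
a=cv2.resize(a,None,fx=5.9,fy=5.4,interpolation=cv2.INTER_CUBIC)
a=cv2.resize(cv2.imread("pics/scene0.png")[200:310,230:365],None,fx=5,fy=5,interpolation=cv2.INTER_CUBIC)
b=cv2.resize(b,None,fx=5,fy=5,interpolation=cv2.INTER_CUBIC)
for im,x0,y0,n in((a,230,200,"a"),(b,270,175,"b")):
    im=cv2.convertScaleAbs(im,alpha=1.4,beta=10)
    for i in range(0,im.shape[1],100): cv2.putText(im,str(x0+i//5),(i,10),0,.4,(0,0,255));cv2.line(im,(i,12),(i,20),(0,0,255))
    for i in range(0,im.shape[0],100): cv2.putText(im,str(y0+i//5),(0,i+4),0,.4,(0,0,255))
    cv2.imwrite(f"pics/crop_{n}.png",im)
E
```

```text
(no output)
```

View pics/crop_a.png

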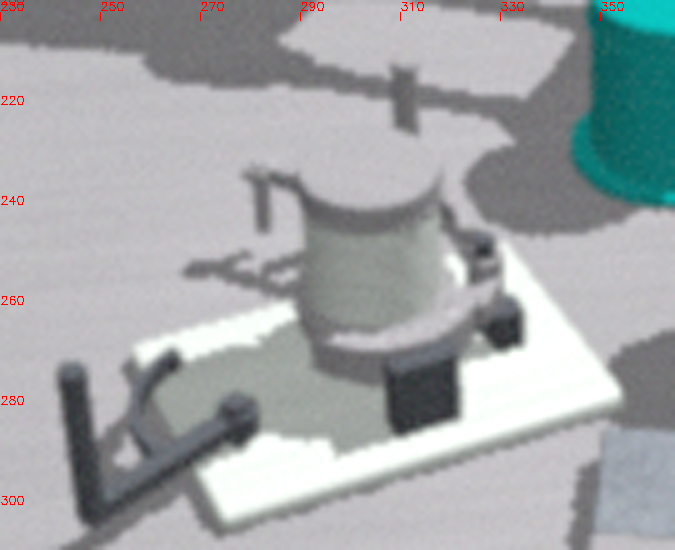

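View pics/crop_b.png

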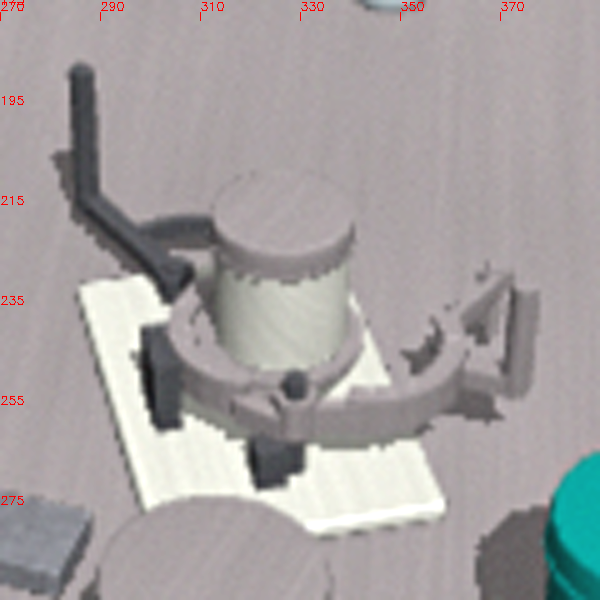

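Crop a (scene) shows:
- lever post top at (244.4,274) and foot at (248.4,303.6)
- pivot boss at (277.6,281)
- hinge top at (326.4,249)
- ring post top at (310.6,213.5)

Crop b (side) shows:
- lever post top at (286.4,188.6) and foot at (287.4,215.5)
- pivot at (305.6,230)
- hinge at (328.8,251)
- ring post top at (375,233)

```bash
cat >h.py <<'E'
import numpy as np,cv2
from rig import manip
P={}
for n in("scene","side"):
    c=manip.camera_params(n);K=np.array([[c['fx'],0,c['cx']],[0,c['fy'],c['cy']],[0,0,1]])
    P[n]=K@np.c_[np.array(c['R']),np.array(c['t'])]
def tri(a,b):
    X=cv2.triangulatePoints(P['scene'],P['side'],np.array(a,float).reshape(2,1),np.array(b,float).reshape(2,1)).ravel();return X[:3]/X[3]
def proj(n,X): 
    u=P[n]@np.r_[X,1];return u[:2]/u[2]
def planar(n,uv,z):
    M=P[n];A=np.c_[M[:,0],M[:,1],M[:,2]*z+M[:,3]];v=np.linalg.solve(A,np.r_[uv,1]);return v[:2]/v[2]
E
python3 - <<'E'
from h import *
T={'lev_top':((244.4,274),(286.4,188.6)),'lev_foot':((248.4,303),(287.4,215.5)),'pivot':((277.6,280.5),(305.6,229.5)),'hinge':((326.4,249),(328.8,251)),'ring_top':((310.6,213.5),(375.,233.)),
'lid':((304,234),(326.5,218)),'baseR':((354,280),(357.5,277)),'baseL':((257.5,270.5),(287.5,231.5)),'baseF':((273.5,306.5),(287.5,231.5))}
for k,v in T.items():
    X=tri(*v);print(k,X.round(4),[ (proj(n,X)-p).round(1).tolist() for n,p in zip(("scene","side"),v)])
for c in((257,270),(275,305),(354,280),(333,250)):print(planar("scene",c,.01).round(4))
for c in((287,231.5),(301,279),(358,276)):print(planar("side",c,.01).round(4))
E
```

```text
lev_top [ 0.695  -0.1518  0.0924] [[-0.6, -0.8], [-0.5, 0.7]]
lev_foot [ 0.6951 -0.1516  0.0163] [[-0.4, -0.6], [-0.4, 0.5]]
pivot [ 0.6431 -0.0909  0.025 ] [[-0.1, -0.2], [-0.1, 0.2]]
hinge [0.5827 0.0174 0.0547] [[-0.5, -0.6], [-0.5, 0.7]]
ring_top [ 0.49   -0.009   0.0888] [[-0.3, -0.5], [-0.4, 0.6]]
lid [ 0.5917 -0.0299  0.1042] [[-0.4, -0.5], [-0.4, 0.6]]
baseR [ 0.5492  0.0597 -0.0224] [[-11.1, -14.8], [-15.4, 17.0]]
baseL [ 0.6689 -0.1098  0.0415] [[10.3, 12.5], [7.7, -13.1]]
baseF [ 0.6905 -0.1043  0.0009] [[-1.4, -1.7], [-1.2, 1.7]]
[ 0.5855 -0.1358]
[ 0.7016 -0.0979]
[0.642  0.0713]
[0.531  0.0385]
[ 0.6876 -0.0991]
[0.6353 0.057 ]
[0.5185 0.0364]
```

move_arm --deltas '[[[-0.57,-0.491,0,0.85,0.05],[-0.57,-0.491,0,0.85,0.05],[-0.57,-0.491,0,0.85,0.05],[-0.57,-0.491,0,0.85,0.05],[-0.57,-0.491,0,0.85,0.05],[-0.57,-0.491,0,0.85,0.05],[-0.57,-0.491,0,0.85,0.05],[-0.57,-0.491,0,0.85,0.05],[-0.57,-0.491,0,0.85,0.05],[-0.57,-0.491,0,0.85,0.05],[-0.57,-0.491,0,0.85,0.05],[-0.57,-0.491,0,0.85,0.05]]]' --squeeze 60

```text
clock: 1.35
position: [0.4905, -0.009, 0.2392]
ee_rot: [-0.0, 0.888, 0.461, 0.0]
contact_force: [0.1, 0.3, 0.8]
width: 0.0406
gripper_force: 0.0
```

```bash
cat >>h.py <<'E'
from scipy.spatial.transform import Rotation as Ro
def pose():
    s=manip.get_state();q=s['ee_rot'];return s,np.array(s['position']),Ro.from_quat([q[1],q[2],q[3],q[0]]).as_matrix()
def show():
    s,p,R=pose();print('t',round(s['clock'],2),'p',p.round(4),'yang',np.degrees(np.arctan2(R[1,1],R[0,1])).round(1),'F',np.round(s['contact_force'],2),'w',round(s['width'],4),'q',np.round(s['qpos'],2))
def delta(X,yang,p=None,R=None):
    s,p0,R0=pose();p=p0 if p is None else p;R=R0 if R is None else R
    d=R.T@(np.array(X)-p)/.8;tw=-((yang-np.degrees(np.arctan2(R[1,1],R[0,1]))+180)%360-180)/120
    return np.r_[d,tw].round(4).tolist()
E
python3 - <<'E'
from h import *
show();print(delta([.490,-.009,.16],-74.1))
E
```

```text
t 1.35 p [ 0.4905 -0.009   0.2392] yang -35.1 F [0.12 0.34 0.78] w 0.0406 q [-0.16  0.15  1.68  0.    1.32  0.45]
[-0.0004, -0.0005, 0.099, 0.3246]
```

move_arm --deltas '[[[0,0,0.05,0.07,0.05],[0,0,0.1,0.14,0.05],[0,0,0.1,0.21,0.05],[0,0,0.1,0.28,0.05],[0,0,0.1,0.325,0.05],[0,0,0.1,0.325,0.05]]]'

```text
clock: 1.95
position: [0.4899, -0.007, 0.1589]
ee_rot: [-0.0, 0.99, 0.141, -0.0]
contact_force: [0.2, 1.4, 0.6]
width: 0.0409
gripper_force: 0.0
```

```bash
python3 - <<'E'
from h import *
show()
s,p,R=pose()
cv2.imwrite("pics/w1.png",manip.get_image("wrist")[:,:,::-1])
c=manip.camera_params("wrist");T=np.array(c['tool_from_camera'])
def wp(X):
    t=R.T@(np.array(X)-p);x=T[:3,:3].T@(t-T[:3,3]);r=np.hypot(x[0],x[1]);th=np.arctan2(r,x[2]);return (c['cx']+c['fx']*th*x[0]/r,c['cy']+c['fx']*th*x[1]/r)
for n,X in dict(ring=(.490,-.009,.095),lev=(.695,-.1518,.095),hinge=(.5827,.0174,.052),piv=(.6431,-.0909,.027)).items():print(n,np.round(wp(X),1))
E
```

```text
t 1.95 p [ 0.4899 -0.007   0.1589] yang -73.8 F [0.19 1.36 0.64] w 0.0409 q [-0.16  0.21  1.81  0.    1.12  1.13]
ring [320.  263.1]
lev [613.6  35.8]
hinge [320.7  95.8]
piv [482.3  70.7]
```

View pics/w1.png

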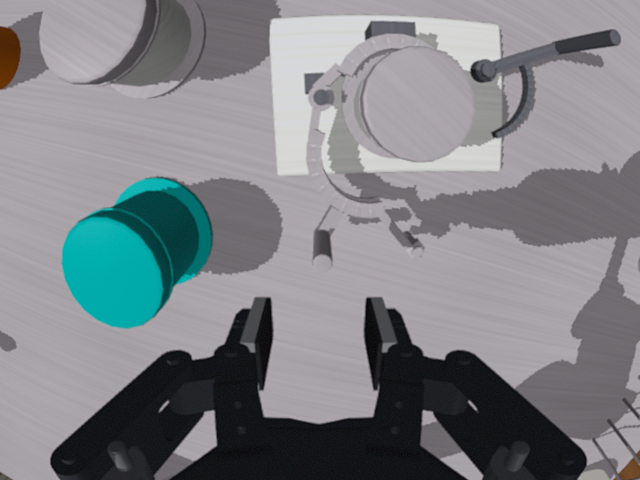

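The wrist view shows the ring post top at (322,263), the pivot at (483,70), the hinge at (322,96) and the lever post at (615,37). Each is within 2 px of its prediction, so the measurements hold and I'll descend around the ring post.

move_arm --deltas '[[[0,0,0.03,0,0.05],[0,0,0.06,0,0.05],[0,0,0.09,0,0.05],[0,0,0.11,0,0.05],[0,0,0.11,0,0.05]]]'

```text
clock: 2.5
position: [0.4883, -0.0066, 0.0694]
ee_rot: [-0.001, 0.99, 0.142, -0.002]
contact_force: [-0.1, 0.3, -0.7]
width: 0.0403
gripper_force: 0.0
```

```bash
python3 - <<'E'
from h import *
show()
s,p,R=pose()
H=np.array([.583,.017]);a0=195.9
print('arc rows from here (lead 0)')
for k in range(0,53,4):
    a=np.radians(a0+k);X=np.r_[H+.0955*np.array([np.cos(a),np.sin(a)]),p[2]];print(k,delta(X,a0+k+90))
E
```

```text
t 2.5 p [ 0.4883 -0.0066  0.0694] yang -73.7 F [-0.08  0.3  -0.66] w 0.0403 q [-0.16  0.31  1.93  0.    0.9   1.13]
arc rows from here (lead 0)
0 [0.0026, 0.004, -0.0, 0.0034]
4 [0.0028, 0.0124, -0.0, -0.0299]
8 [0.0036, 0.0207, -0.0001, -0.0633]
12 [0.005, 0.0289, -0.0001, -0.0966]
16 [0.0069, 0.037, -0.0001, -0.1299]
20 [0.0095, 0.0449, -0.0001, -0.1633]
24 [0.0125, 0.0527, -0.0002, -0.1966]
28 [0.0161, 0.0602, -0.0002, -0.2299]
32 [0.0202, 0.0674, -0.0002, -0.2633]
36 [0.0249, 0.0744, -0.0003, -0.2966]
40 [0.0299, 0.081, -0.0003, -0.3299]
44 [0.0355, 0.0872, -0.0004, -0.3633]
48 [0.0414, 0.093, -0.0004, -0.3966]
52 [0.0478, 0.0984, -0.0004, -0.4299]
```

move_arm --deltas '[[[0.003,0.004,0,0,0.42],[0.003,0.004,0,0,0.42],[0.003,0.012,0,-0.03,0.42],[0.0036,0.021,0,-0.063,0.42],[0.005,0.029,0,-0.097,0.42],[0.007,0.037,0,-0.13,0.42],[0.0095,0.045,0,-0.163,0.42],[0.0125,0.053,0,-0.197,0.42],[0.016,0.06,0,-0.23,0.42],[0.018,0.064,0,-0.247,0.42],[0.02,0.0675,0,-0.263,0.42],[0.0225,0.071,0,-0.28,0.42]]]'

```text
clock: 3.7
position: [0.5239, -0.0565, 0.0725]
ee_rot: [0.0, 0.907, 0.422, 0.001]
contact_force: [-1.0, 0.9, -0.0]
width: 0.025
gripper_force: 0.5
```

```bash
python3 - <<'E'
from h import *
show()
s,p,R=pose()
H=np.array([.583,.017]);a0=195.9
v=p[:2]-H;print(np.hypot(*v),np.degrees(np.arctan2(v[1],v[0]))%360-a0)
for k in range(34,64,2):
    a=np.radians(a0+k);X=np.r_[H+.0955*np.array([np.cos(a),np.sin(a)]),p[2]];print(k,delta(X,a0+k+90))
E
```

```text
t 3.7 p [ 0.5239 -0.0565  0.0725] yang -40.1 F [-1.02  0.95 -0.01] w 0.025 q [-0.24  0.35  1.85  0.    0.93  0.46]
0.09429402708873764 35.30266188700381
34 [-0.0015, -0.0027, -0.0, -0.0]
36 [-0.0015, 0.0015, -0.0, -0.0167]
38 [-0.0012, 0.0056, 0.0, -0.0334]
40 [-0.0009, 0.0098, 0.0, -0.05]
42 [-0.0004, 0.0139, 0.0, -0.0667]
44 [0.0003, 0.018, 0.0, -0.0834]
46 [0.0011, 0.0221, 0.0, -0.1]
48 [0.002, 0.0262, 0.0, -0.1167]
50 [0.0031, 0.0302, 0.0, -0.1334]
52 [0.0043, 0.0342, 0.0, -0.15]
54 [0.0057, 0.0381, 0.0, -0.1667]
56 [0.0072, 0.042, 0.0001, -0.1834]
58 [0.0088, 0.0459, 0.0001, -0.2]
60 [0.0105, 0.0497, 0.0001, -0.2167]
62 [0.0124, 0.0534, 0.0001, -0.2334]
```

move_arm --deltas '[[[-0.0012,0.0056,0,-0.033,0.42],[-0.0009,0.01,0,-0.05,0.42],[-0.0004,0.014,0,-0.067,0.42],[0.0003,0.018,0,-0.083,0.42],[0.001,0.022,0,-0.1,0.42],[0.002,0.026,0,-0.117,0.42],[0.003,0.03,0,-0.133,0.42],[0.0037,0.032,0,-0.142,0.42],[0.0043,0.034,0,-0.15,0.42],[0.0043,0.034,0,-0.15,0.42]]]'

```text
clock: 4.7
position: [0.5466, -0.0716, 0.0718]
ee_rot: [0.0, 0.83, 0.558, 0.0]
contact_force: [-0.1, 1.0, 1.4]
width: 0.0244
gripper_force: 0.5
```

```bash
cat >>h.py <<'E'
def ring():
    show();s,p,R=pose();H=np.array([.583,.017]);v=p[:2]-H
    print('r',np.hypot(*v).round(4),'ang',(np.degrees(np.arctan2(v[1],v[0]))%360-195.9).round(2),'F along tool x,y',(R.T@np.array(s['contact_force'])).round(2))
E
python3 -c "
from h import *
ring()"
```

```text
t 4.7 p [ 0.5466 -0.0716  0.0718] yang -22.2 F [-0.09  1.03  1.39] w 0.0244 q [-0.26  0.39  1.8  -0.    0.96  0.13]
r 0.0958 ang 51.78 F along tool x,y [ 0.92 -0.47 -1.39]
```

move_arm --deltas '[[[0,0.0013,0,0,0.42],[0,0.0025,0,0,0.42],[0,0.0038,0,0,0.42],[0,0.005,0,0,0.42],[0,0.005,0,0,0.42]]]'

```text
clock: 5.2
position: [0.5501, -0.0732, 0.0712]
ee_rot: [0.0, 0.83, 0.558, -0.0]
contact_force: [-1.4, -0.4, 0.2]
width: 0.0249
gripper_force: 0.7
```

```bash
python3 -c "
from h import *
ring()"
```

```text
t 5.2 p [ 0.5501 -0.0732  0.0712] yang -22.2 F [-1.36 -0.42  0.18] w 0.0249 q [-0.26  0.39  1.79 -0.    0.96  0.13]
r 0.096 ang 54.04 F along tool x,y [-0.9  -1.1  -0.18]
```

move_arm --deltas '[[[0,0.0013,0,0,0.42],[0.0002,0.0025,0,0,0.42],[0.0003,0.0038,0,0,0.42],[0.0004,0.005,0,0,0.42],[0.0004,0.005,0,0,0.42]]]'

```text
clock: 5.7
position: [0.5536, -0.0742, 0.0711]
ee_rot: [-0.0, 0.83, 0.558, -0.0]
contact_force: [-3.3, -0.8, 0.9]
width: 0.0247
gripper_force: 1.2
```

```bash
python3 -c "
from h import *
ring()"
```

```text
t 5.7 p [ 0.5536 -0.0742  0.0711] yang -22.2 F [-3.25 -0.76  0.9 ] w 0.0247 q [-0.26  0.4   1.78 -0.    0.96  0.13]
r 0.0958 ang 56.23 F along tool x,y [-1.93 -2.72 -0.9 ]
```

move_arm --deltas '[[[0,0.0013,0,0,0.42],[0.0002,0.0025,0,0,0.42],[0.0003,0.0038,0,0,0.42],[0.0003,0.0038,0,0,0.42]]]'

```text
clock: 6.1
position: [0.5537, -0.0742, 0.071]
ee_rot: [-0.003, 0.83, 0.558, -0.002]
contact_force: [-7.9, 1.7, 4.2]
width: 0.0249
gripper_force: 4.0
```

```bash
python3 -c "
from h import *
ring()"
```

```text
t 6.1 p [ 0.5537 -0.0742  0.071 ] yang -22.2 F [-7.86  1.7   4.22] w 0.0249 q [-0.26  0.4   1.78  0.    0.97  0.13]
r 0.0958 ang 56.26 F along tool x,y [-1.39 -7.95 -4.17]
```

move_arm --deltas '[[[0,0.001,0,0,0.42],[0,0.001,0,0,0.42]]]'

```text
clock: 6.3
position: [0.5537, -0.0742, 0.0709]
ee_rot: [-0.003, 0.83, 0.558, -0.003]
contact_force: [-10.1, 2.2, 4.6]
width: 0.0251
gripper_force: 4.6
```

```bash
python3 -c "
from h import *
ring()"
```

```text
t 6.3 p [ 0.5537 -0.0742  0.0709] yang -22.2 F [-10.09   2.21   4.58] w 0.0251 q [-0.26  0.4   1.78  0.    0.97  0.13]
r 0.0958 ang 56.28 F along tool x,y [ -1.76 -10.21  -4.5 ]
```

move_arm --deltas '[[[0,-0.006,0,0,0.42],[0,-0.0117,0,0,0.42],[0,-0.0117,0,0,0.35],[0,-0.0117,-0.03,0,0.3],[0,-0.0117,-0.07,0,0.2],[0,-0.0117,-0.12,0,0.05],[0,-0.0117,-0.14,0,0.05],[0,-0.0117,-0.14,0,0.05]]]'

```text
clock: 7.1
position: [0.5517, -0.0725, 0.1866]
ee_rot: [0.003, 0.83, 0.558, 0.003]
contact_force: [-0.5, 0.2, 0.3]
width: 0.0404
gripper_force: 0.0
```

```bash
python3 - <<'E'
from h import *
show();print(delta([.695,-.152,.17],40.4))
cv2.imwrite("pics/s2.png",cv2.resize(manip.get_image("scene")[200:310,230:365,::-1],None,fx=4,fy=4,interpolation=cv2.INTER_CUBIC))
E
```

```text
t 7.1 p [ 0.5517 -0.0725  0.1866] yang -22.2 F [-0.47  0.2   0.25] w 0.0404 q [-0.26  0.28  1.64  0.    1.22  0.13]
[-0.0244, 0.2033, 0.0225, -0.5216]
```

View pics/s2.png

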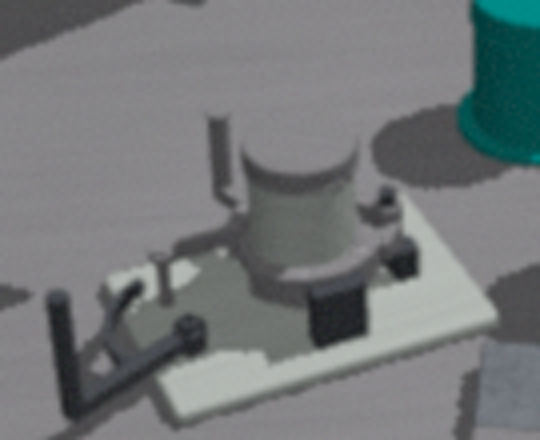

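The crop shows the ring shut, with its pin at crop (160,275), clear of the lever pivot and in front of the open hook. Next is the lever post.

move_arm --deltas '[[[-0.0244,0.2033,0,-0.522,0.05],[-0.0244,0.2033,0,-0.522,0.05],[-0.0244,0.2033,0,-0.522,0.05],[-0.0244,0.2033,0,-0.522,0.05],[-0.0244,0.2033,0,-0.522,0.05],[-0.0244,0.2033,0,-0.522,0.05],[-0.0244,0.2033,0,-0.522,0.05],[-0.0244,0.2033,0,-0.522,0.05],[-0.0244,0.2033,0,-0.522,0.05],[-0.0244,0.2033,0.02,-0.522,0.05]]]'

```text
clock: 8.15
position: [0.6931, -0.1516, 0.1677]
ee_rot: [0.001, 0.42, 0.908, 0.0]
contact_force: [0.3, -0.3, 0.1]
width: 0.0405
gripper_force: 0.0
```

```bash
python3 - <<'E'
from h import *
show();print(delta([.695,-.152,.071],40.4))
E
```

```text
t 8.15 p [ 0.6931 -0.1516  0.1677] yang 40.4 F [ 0.35 -0.26  0.13] w 0.0405 q [-0.31  0.52  1.3   0.    1.32 -1.02]
[-0.0016, 0.0013, 0.1208, -0.0002]
```

move_arm --deltas '[[[-0.0015,0.0013,0.03,0,0.05],[-0.0015,0.0013,0.06,0,0.05],[-0.0015,0.0013,0.09,0,0.05],[-0.0015,0.0013,0.12,0,0.05],[-0.0015,0.0013,0.12,0,0.2],[-0.0015,0.0013,0.12,0,0.42],[-0.0015,0.0013,0.12,0,0.42],[-0.0015,0.0013,0.12,0,0.42]]]'

```text
clock: 8.95
position: [0.6946, -0.1519, 0.0729]
ee_rot: [0.001, 0.419, 0.908, 0.0]
contact_force: [-0.5, -0.7, 0.8]
width: 0.0244
gripper_force: 0.0
```

```bash
cat >>h.py <<'E'
V=np.array([.6435,-.0915])
def lev(n=12,step=1.8,lead=0):
    show();s,p,R=pose();v=p[:2]-V;a=np.degrees(np.arctan2(v[1],v[0]))
    print('r',np.hypot(*v).round(4),'turned',(-49.6-a)%360,'Ftool',(R.T@np.array(s['contact_force'])).round(2))
    for k in range(1,n+1):
        b=a-lead-k*step;br=np.radians(b);print(delta(np.r_[V+.078*np.array([np.cos(br),np.sin(br)]),.0705],b+90))
E
python3 -c "
from h import *
lev()"
```

```text
t 8.95 p [ 0.6946 -0.1519  0.0729] yang 40.4 F [-0.48 -0.74  0.82] w 0.0244 q [-0.31  0.59  1.41  0.    1.14 -1.02]
r 0.0791 turned 0.161796439089386 Ftool [-0.26 -0.85 -0.82]
[0.0015, -0.0031, 0.003, 0.0167]
[0.0016, -0.0061, 0.003, 0.0317]
[0.0019, -0.0092, 0.003, 0.0467]
[0.0022, -0.0122, 0.003, 0.0617]
[0.0027, -0.0152, 0.003, 0.0767]
[0.0032, -0.0183, 0.003, 0.0917]
[0.0038, -0.0213, 0.003, 0.1067]
[0.0046, -0.0242, 0.003, 0.1217]
[0.0054, -0.0272, 0.003, 0.1367]
[0.0063, -0.0301, 0.003, 0.1517]
[0.0073, -0.033, 0.0029, 0.1667]
[0.0084, -0.0359, 0.0029, 0.1817]
```

move_arm --deltas '[[[0.001,-0.003,0,0.017,0.42],[0.0015,-0.006,0,0.032,0.42],[0.0019,-0.009,0,0.047,0.42],[0.0022,-0.012,0,0.062,0.42],[0.0027,-0.015,0,0.077,0.42],[0.0032,-0.018,0,0.092,0.42],[0.0038,-0.021,0,0.107,0.42],[0.0046,-0.024,0,0.122,0.42],[0.0054,-0.027,0,0.137,0.42],[0.0063,-0.03,0,0.152,0.42],[0.0073,-0.033,0,0.167,0.42],[0.0084,-0.036,0,0.182,0.42]]]'

```text
clock: 10.15
position: [0.667, -0.1651, 0.0712]
ee_rot: [-0.0, 0.585, 0.811, 0.0]
contact_force: [1.3, 0.6, 0.1]
width: 0.0248
gripper_force: 0.5
```

```bash
python3 -c "
from h import *
lev(8,1.5)"
```

```text
t 10.15 p [ 0.667  -0.1651  0.0712] yang 18.5 F [1.29 0.58 0.13] w 0.0248 q [-0.34  0.56  1.48  0.    1.11 -0.67]
r 0.0773 turned 22.673979163505685 Ftool [ 0.14  1.41 -0.13]
[-0.0008, -0.0026, 0.0009, 0.0186]
[-0.0007, -0.0051, 0.0009, 0.0311]
[-0.0005, -0.0077, 0.0009, 0.0436]
[-0.0002, -0.0102, 0.0009, 0.0561]
[0.0001, -0.0127, 0.0009, 0.0686]
[0.0005, -0.0152, 0.0009, 0.0811]
[0.001, -0.0178, 0.0009, 0.0936]
[0.0015, -0.0203, 0.0009, 0.1061]
```

move_arm --deltas '[[[-0.0008,-0.0026,0,0.018,0.42],[-0.0007,-0.005,0,0.031,0.42],[-0.0005,-0.0077,0,0.044,0.42],[-0.0002,-0.01,0,0.056,0.42],[0.0001,-0.0127,0,0.069,0.42],[0.0005,-0.015,0,0.081,0.42],[0.001,-0.0178,0,0.094,0.42],[0.0015,-0.02,0,0.106,0.42]]]'

```text
clock: 10.95
position: [0.6516, -0.1692, 0.0713]
ee_rot: [-0.0, 0.671, 0.742, -0.0]
contact_force: [1.0, 1.0, -0.0]
width: 0.0247
gripper_force: 0.5
```

```bash
python3 -c "
from h import *
lev(5,1.5)"
```

```text
t 10.95 p [ 0.6516 -0.1692  0.0713] yang 5.8 F [ 1.01  0.98 -0.01] w 0.0247 q [-0.36  0.54  1.51  0.    1.09 -0.46]
r 0.0781 turned 34.472800380634276 Ftool [0.87 1.1  0.01]
[0.0001, -0.0026, 0.0009, 0.0112]
[0.0002, -0.0051, 0.0009, 0.0237]
[0.0004, -0.0077, 0.0009, 0.0362]
[0.0006, -0.0102, 0.0009, 0.0487]
[0.0009, -0.0127, 0.0009, 0.0612]
```

move_arm --deltas '[[[0.0001,-0.0026,0,0.012,0.42],[0.0002,-0.005,0,0.024,0.42],[0.0004,-0.0077,0,0.037,0.42],[0.0006,-0.01,0,0.05,0.42],[0.0009,-0.0127,0,0.062,0.42]]]'

```text
clock: 11.45
position: [0.6415, -0.1695, 0.0713]
ee_rot: [0.0, 0.717, 0.697, 0.0]
contact_force: [1.5, 0.5, 0.3]
width: 0.0248
gripper_force: 0.5
```

```bash
python3 -c "
from h import *
lev(5,1.5)"
```

```text
t 11.45 p [ 0.6415 -0.1695  0.0713] yang -1.7 F [1.55 0.54 0.3 ] w 0.0248 q [-0.36  0.53  1.54  0.    1.08 -0.33]
r 0.078 turned 41.85663177889938 Ftool [ 0.58  1.53 -0.3 ]
[0.0, -0.0026, 0.001, 0.0107]
[0.0001, -0.0051, 0.001, 0.0232]
[0.0003, -0.0077, 0.001, 0.0357]
[0.0005, -0.0102, 0.001, 0.0482]
[0.0008, -0.0127, 0.001, 0.0607]
```

move_arm --deltas '[[[0.0001,-0.0026,0,0.012,0.42],[0.0002,-0.005,0,0.024,0.42],[0.0004,-0.0077,0,0.037,0.42],[0.0006,-0.01,0,0.05,0.42],[0.0009,-0.0127,0,0.062,0.42]]]'

```text
clock: 11.95
position: [0.6314, -0.1684, 0.0713]
ee_rot: [0.0, 0.761, 0.649, 0.0]
contact_force: [1.4, 0.4, -0.1]
width: 0.0248
gripper_force: 0.5
```

```bash
python3 -c "
from h import *
lev(5,1.5)"
```

```text
t 11.95 p [ 0.6314 -0.1684  0.0713] yang -9.1 F [ 1.41  0.38 -0.11] w 0.0248 q [-0.37  0.52  1.56  0.    1.07 -0.21]
r 0.0779 turned 49.332165794964276 Ftool [0.6  1.33 0.11]
[-0.0001, -0.0026, 0.0011, 0.011]
[-0.0, -0.0051, 0.0011, 0.0235]
[0.0001, -0.0077, 0.0011, 0.036]
[0.0003, -0.0102, 0.0011, 0.0485]
[0.0006, -0.0127, 0.0011, 0.061]
```

move_arm --deltas '[[[0,-0.0026,0,0.012,0.42],[0.0001,-0.005,0,0.024,0.42],[0.0003,-0.0077,0,0.037,0.42],[0.0005,-0.01,0,0.05,0.42],[0.0008,-0.0127,0,0.062,0.42]]]'

```text
clock: 12.45
position: [0.6221, -0.1662, 0.0714]
ee_rot: [0.001, 0.802, 0.598, 0.001]
contact_force: [4.0, 0.9, -1.9]
width: 0.0247
gripper_force: 1.7
```

```bash
python3 -c "
from h import *
lev(5,1.5)"
```

```text
t 12.45 p [ 0.6221 -0.1662  0.0714] yang -16.6 F [ 4.02  0.86 -1.94] w 0.0247 q [-0.37  0.5   1.59  0.    1.05 -0.08]
r 0.0777 turned 56.345687671479574 Ftool [1.97 3.6  1.95]
[-0.0003, -0.0026, 0.0011, 0.0074]
[-0.0003, -0.0051, 0.0011, 0.0199]
[-0.0001, -0.0077, 0.0011, 0.0324]
[0.0001, -0.0102, 0.001, 0.0449]
[0.0003, -0.0127, 0.001, 0.0574]
```

move_arm --deltas '[[[0,-0.002,0,0.01,0.42],[0.0001,-0.004,0,0.02,0.42],[0.0001,-0.004,0,0.02,0.42]]]'

```text
clock: 12.75
position: [0.6189, -0.1652, 0.0714]
ee_rot: [0.0, 0.813, 0.582, 0.0]
contact_force: [4.2, 0.3, -1.3]
width: 0.0252
gripper_force: 1.9
```

```bash
python3 -c "
from h import *
lev(0)"
```

```text
t 12.75 p [ 0.6189 -0.1652  0.0714] yang -18.9 F [ 4.23  0.28 -1.32] w 0.0252 q [-0.37  0.5   1.59  0.    1.05 -0.04]
r 0.0777 turned 58.84657119363897 Ftool [1.63 3.91 1.32]
```

move_arm --deltas '[[[0,-0.0025,0,0.012,0.42],[0.0001,-0.005,0,0.024,0.42],[0.0001,-0.005,0,0.024,0.42]]]'

```text
clock: 13.05
position: [0.6155, -0.1639, 0.0714]
ee_rot: [0.001, 0.828, 0.561, 0.001]
contact_force: [4.8, 1.7, -1.9]
width: 0.0249
gripper_force: 2.2
```

```bash
python3 -c "
from h import *
lev(0)"
```

```text
t 13.05 p [ 0.6155 -0.1639  0.0714] yang -21.8 F [ 4.84  1.69 -1.87] w 0.0249 q [-0.37  0.49  1.6   0.    1.04  0.01]
r 0.0777 turned 61.55103231468748 Ftool [3.36 3.87 1.88]
```

```bash
cat >>h.py <<'E'
def avg(n=10):
    L=[]
    for i in range(n):
        s,p,R=pose();L.append(R.T@np.array(s['contact_force']));manip.get_image("wrist")
    L=np.array(L);show();print('mean',L.mean(0).round(2),'sd',L.std(0).round(2),'across',(L[:,1]*.9966+.082*L[:,0]).mean().round(2))
E
python3 -c "
from h import *
avg()"
```

```text
t 13.55 p [ 0.6154 -0.1639  0.0714] yang -21.7 F [ 4.47  1.78 -1.76] w 0.0247 q [-0.37  0.49  1.6   0.    1.04  0.01]
mean [2.8  4.26 2.03] sd [0.42 0.37 0.48] across 4.48
```

move_arm --deltas '[[[0,-0.0025,0,0.012,0.42],[0.0001,-0.005,0,0.024,0.42],[0.0001,-0.005,0,0.024,0.42]]]'

```text
clock: 13.85
position: [0.6127, -0.1627, 0.0715]
ee_rot: [0.001, 0.842, 0.54, 0.001]
contact_force: [6.3, 1.3, -2.1]
width: 0.0247
gripper_force: 3.0
```

```bash
python3 -c "
from h import *
lev(0);avg(8)"
```

```text
t 13.85 p [ 0.6127 -0.1627  0.0715] yang -24.6 F [ 6.28  1.31 -2.13] w 0.0247 q [-0.37  0.49  1.61  0.    1.04  0.06]
r 0.0776 turned 63.80010479634456 Ftool [3.81 5.16 2.16]
t 14.25 p [ 0.6126 -0.1627  0.0715] yang -24.6 F [ 6.36  0.86 -2.91] w 0.0243 q [-0.37  0.49  1.61  0.    1.04  0.06]
mean [3.14 6.02 2.97] sd [0.6  0.44 0.47] across 6.25
```

move_arm --deltas '[[[0,0.006,0,0,0.42],[0,0.012,0,0,0.42],[0,0.012,0,0,0.42]]]'

```text
clock: 14.55
position: [0.6194, -0.1668, 0.0711]
ee_rot: [-0.0, 0.842, 0.54, -0.001]
contact_force: [-0.4, 0.2, -0.0]
width: 0.0248
gripper_force: 0.0
```

```bash
python3 -c "
from h import *
lev(0);avg(3)"
```

```text
t 14.55 p [ 0.6194 -0.1668  0.0711] yang -24.6 F [-0.38  0.17 -0.01] w 0.0248 q [-0.37  0.5   1.59 -0.    1.05  0.06]
r 0.079 turned 58.17661700662753 Ftool [-0.   -0.42  0.01]
t 14.7 p [ 0.6191 -0.1663  0.0711] yang -24.6 F [-0.7   0.93  0.27] w 0.0247 q [-0.37  0.5   1.59 -0.    1.05  0.06]
mean [ 0.26 -0.08 -0.17] sd [0.21 0.3  0.59] across -0.06
```

move_arm --deltas '[[[0,-0.001,-0.02,0,0.42],[0,-0.001,-0.06,0,0.42],[0,-0.001,-0.12,0,0.3],[0,-0.001,-0.18,0,0.05],[0,-0.001,-0.2,0,0.05],[0,-0.001,-0.2,0,0.05]]]'

```text
clock: 15.3
position: [0.6203, -0.1665, 0.2352]
ee_rot: [0.003, 0.841, 0.54, 0.002]
contact_force: [0.2, -0.0, -0.0]
width: 0.0405
gripper_force: 0.0
```

```bash
python3 - <<'E'
from h import *
show()
a=manip.get_image("scene")[200:310,230:365,::-1];b=manip.get_image("side")[175:285,270:405,::-1]
cv2.imwrite("pics/fin.png",cv2.resize(np.vstack([a,b]),None,fx=2.7,fy=2.7,interpolation=cv2.INTER_CUBIC))
E
```

```text
t 15.3 p [ 0.6203 -0.1665  0.2352] yang -24.6 F [ 0.2  -0.03 -0.05] w 0.0405 q [-0.37  0.38  1.36 -0.    1.39  0.06]
```

View pics/fin.png

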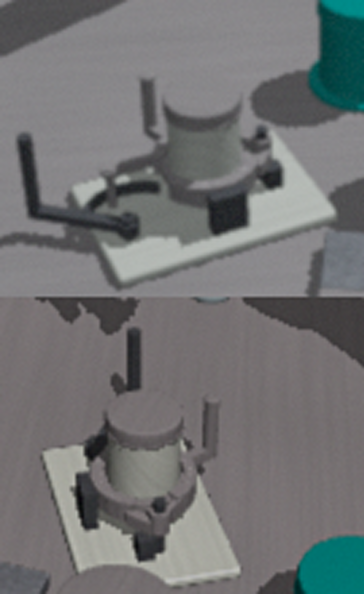

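The ring is shut around the seated dabba, and the hook passes round the pin at crop (108,190). The gripper is well clear.

```bash
python3 -c "
from rig import manip
print(manip.sign_off())"
```

```text
the job is handed in; nothing more can be done
None
```

The ring is shut on the dabba (about 10 N at its hard stop), the cam lever is hooked on the pin and tight at about 6 N, the gripper is clear, nothing else on the shelf was touched, and the job was handed in after about 15 s of robot time.

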